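# Tighten the carving clamp with the T-handled hex key

### The arm

A 6-joint arm with a two-finger parallel gripper is mounted at the origin on the work surface. World frame = base frame: x ahead of the robot, y to its left, z up, the work surface at z = 0. Lengths are in m, angles in degrees, forces in N, time in s.
With the tool pointing down it reaches from about 0.375 to 0.9 m from the base axis. Payload 3.1 kg.
Tool frame: the origin (TCP) lies between the finger pads; the fingertips stand 11 mm ahead of it and the grasp point (between the pads) lies 8 mm behind it; x points along the fingers, y is the direction in which the jaws open and shut, and the axes are right-handed (so a half turn about x gives the same grasp; the last joint's range is limited). The gripper opens to 87 mm and grips with 3 to 60 N. Pads are 19 mm wide; open, the fingers measure 117 mm over their backs; the gripper's body (75 mm by 190 mm) begins 51 mm behind the grasp point.
Start: joints at [54.689, 30.224, 82.088, -0, 67.689, -10.227], TCP at [0.265, 0.566, 0.234] pointing down, gripper open.
Joint ranges: [-176.69, 176.69], [-43.24, 126.21], [12.49, 139.97], [-82, 262], [0, 151.66], [-163.58, 163.58]. Speed limits (degrees/s): [159.86, 159.86, 180, 180, 180, 180].

### API

Orientations are given as a 3x3 rotation matrix whose columns are the frame's x, y, z axes.
In Python, from rig import bot gives the robot as it stands.
- The arm moves only by the shell command python3 -m inch 'ROWS' [OPENING]. ROWS is a JSON object of lists of equal length, an entry for each row: "dp": the shift along the tool's x, y, z in mm, a list of three; "yaw": the turn about the tool's x in degrees. In form: {"dp": [[tx, ty, tz], ...], "yaw": [yaw, ...]}. A call has 1 to 20 rows; each row shifts and turns the commanded pose from where the row before left it, along the tool's axes as they then stand; what a row does not reach is not made up. A row lasts 1/12 s, in which the tool goes at most 41.7 mm and 7.16 degrees, less where a joint would pass 70% of its speed; a pose out of reach is approached as far as the arm can. A call is refused whole if a number of a shift passes 41.7 or a number of a turn 7.16, either way. A call with a gripper value outside its range is refused whole. OPENING is the finger opening in mm, from 0 to 87, set as the call begins (- or left out, the last holds). The fingers move at their own pace and stop on an object; the grip force is fixed at half the most. Time passes only in rows, so rows that do not move let the fingers close. It gives the time, the measured TCP pose, the force and the opening at its end, in the units of the state.
- bot.read_state(): the state, without advancing time (a new reading comes with each control period).
- bot.capture(name): name is "side" or "top"; returns a dict with "color" (400x640x3 uint8, red, green, blue), "intrinsics" (3x3 intrinsics, pixels), "pose" (4x4, takes a point from camera to world coordinates). Camera axes: x right, y down, z forward; pixel columns grow to the right and rows downward; lengths in m; the calibration is good to about 2 mm. A picture is of the moment at which its call begins. There is no depth.
- bot.hand_in(): hands the job in, once; it reports no verdict.
The state is a dict: "time_s": time; "joint_positions": joint angles; "qvel": joint speeds; "tau": joint torques, N m; "position": TCP position; "tcp_rot": TCP orientation; "force": force on the tool from outside, world axes, zero at the start; "moment": the same for the moment, N m; "opening": opening from 0.0 (shut) to 1.0 (fully open).
Only numpy, scipy, OpenCV 4.12 (cv2) and the standard library are available. Lean on these libraries where they do the work, as an engineer would, in place of code of your own. Each camera call takes 0.05 s, during which the arm holds its last target.

### The job

Take the larger T-handled hex key out of the rack and seat it fully home in the recessed screw of the carving clamp before you turn it. Then turn it clockwise, as seen from above, until the jaw grips the wooden blank firmly, without forcing the key down or crushing the blank, and leave the key standing in the screw. Leave the small key, the mug and the gouge beside the mug alone.

Things in the scene. Friction and masses are not known exactly. Their poses are not given: they have to be found in the camera images.
- key: Larger T-handled hex key, 170 g. Origin: centre of the tip's end face; z up the shank, x along the bar. Steel hexagon shank 14 mm across flats (two flats face +x and -x), its last 4 mm a cone, 8 mm across at the end. Flange 26 mm across at 55 to 59 mm, neck 14 mm, wooden bar on top. Starts upright in either hole of the rack, hanging by its flange; free when lifted 56 mm.
- key_handle (a point): Centre of the larger key's cross bar, 94 mm above the tip; the bar is 100 mm long (along key x), 20 mm wide and 22 mm high, with flat sides to grip.
- small_key: The smaller T-handled key, not needed: shank 8 mm across flats, bar 70 x 14 x 22 mm; same heights and axes as the larger key. In the rack's other hole.
- rack: Wooden rack fixed to the bench, 70 x 160 mm, top 75 mm above the bench (origin on the bench under its centre); round holes 19 mm across at y = -45 and +45 mm in its frame, z up.
- clamp: Carver's clamp fixed to the bench, plywood base 130 x 195 x 18 mm; origin on the bench, z up. From +y to -y: stop rail (inner face y = 105 mm, 63 mm high), blank, jaw, grey screw housing 66 x 62 mm, 55 mm high, about the vertical screw axis at x = 0, y = -20 mm. The housing's top plate is 6 mm thick with a 24 mm round hole over the screw head.
- screw_face (a point): Centre of the socket's mouth, in the face of the screw head, 49 mm above the bench. The hexagon's angle is not measured: rest the key lightly on it (under 10 N) and turn it, at most 60 degrees, until it drops in; it enters within about 10 degrees of true. Until then friction of 0.085 N m holds the screw still. The tip's cone finds the mouth if within 3 mm of its centre.
- socket (a point): Centre of the floor of the screw's socket, 33 mm above the bench, vertical axis: the tip of the key rests here when fully home. The socket is hexagonal, 15.2 mm across flats, 16 mm deep; the housing's top is 22 mm above this floor. The key stands by itself in it, so turning may take several grasps.
- jaw: Wooden jaw, 90 x 18 x 32 mm; origin at its underside, cork face 11 mm along clamp +y. The screw moves it: clockwise from above closes it, 3 mm per rad, 0.5 to 1.3 rad (plus up to 0.35 of play in the socket) until the blank is pinched. Turning takes 0.085 N m, then more: each 0.03 N m is about 10 N of grip. 0.13 to 0.2 N m is firm. It holds when let go (up to about 28 N).
- blank: Loose half-carved wooden blank, 100 mm (its x) x 60 mm (its y) x 54 mm high, 180 g, lying on the clamp's base between the stop rail and the jaw. Origin at the centre of its underside.
- mug: White mug, 80 mm across and 92 mm high, origin at the centre of its underside. Leave alone.
- gouge: Carving gouge lying beside the mug (another one lies nearer the robot), about 200 mm long, wooden handle. Leave alone.
Not all that is in view belongs to the job. Leave any yellow look-alike of the key alone.

How it is judged (in metres and radians):
On the way, in this order (a step that is already met when the one before it is completed fails the run):
1. the large key is seated fully home in the screw (tip within 3 mm of the socket's floor, on its axis within 3 mm, upright within 0.12 rad) while the jaw has not yet moved (under 1 mm) (z of key in the frame of socket below 0.003 m and horizontal distance between key and socket below 0.003 m and angle between key's own z axis and vertical below 0.12 rad and not (distance of jaw from where it was at the start of the episode above 0.001 m)), for 0.2 s.
2. with the key still fully home, the jaw grips the blank with more than 10 N (z of key in the frame of socket below 0.003 m and horizontal distance between key and socket below 0.003 m and angle between key's own z axis and vertical below 0.12 rad and contact force between jaw and blank above 10 N), for 0.2 s.
At the end, for the whole second after the job is handed in: The jaw grips the blank with more than 10 N and the large key stands released and at rest in the screw, tip within 3 mm of the socket's floor and of its axis, upright within 0.12 rad (all of step 2 and linear speed of key below 0.02 m/s); the robot touches nothing.
It fails at once if the screw is turned (jaw moved over 1 mm) while the key is not fully home (distance of jaw from where it was at the start of the episode above 0.001 m and not (z of key in the frame of socket below 0.003 m and horizontal distance between key and socket below 0.003 m and angle between key's own z axis and vertical below 0.12 rad)).
It fails at once if the key is forced: it bears on the clamp with more than 40 N while it is not fully home, or with more than 160 N (all contacts summed) at any time ((contact force between key and clamp above 40 N and not (z of key in the frame of socket below 0.003 m and horizontal distance between key and socket below 0.003 m and angle between key's own z axis and vertical below 0.12 rad)) or contact force between key and clamp above 160 N).
It fails at once if the blank is crushed: over 70 N from the jaw (contact force between jaw and blank above 70 N).
It fails at once if the small key, the mug or the gouge beside it is disturbed (moved over 20 mm) (distance of any of small_key, mug, gouge from where it was at the start of the episode above 0.02 m).
It also fails if it takes over 72 s, if anything falls off the work surface, if the arm or the gripper's body presses on something with over 40 N, if the wrist force passes 120 N, or if a joint passes its speed limit or range.

## Working session

There is one attempt and no reset: what is moved stays moved. The work goes in short steps, Python scripts to look and compute and a shell command to move; the robot and the scene stay as the last step left them, time stands still between calls to the robot, and variables do not carry over. Pictures are saved under pics/ and viewed, and the job is handed in when it is done.

```bash
ls; mkdir -p pics; python3 - <<'E'
from rig import bot
import cv2,numpy as np
s=bot.read_state(); print(s)
for n in("side","top"):
    c=bot.capture(n); cv2.imwrite(f"pics/{n}0.png",c["color"][:,:,::-1]); print(n,c["intrinsics"],c["pose"])
    np.savez(f"{n}0.npz",**c)
E
```

```text
pics
{'time_s': 0.0, 'joint_positions': array([ 5.46878291e+01,  3.02775224e+01,  8.21564227e+01, -1.14250276e-03,
        6.76879486e+01, -1.02284116e+01]), 'qvel': array([ 0.15305308, -0.0122554 ,  0.00845055,  0.00711308, -0.04372917,
       -0.03666549]), 'tau': array([ 6.26167894e-04, -4.40042889e+01, -1.76592278e+01,  6.34091184e-02,
        5.80260472e-02, -1.54708255e-04]), 'position': array([0.26454021, 0.56547714, 0.23258688]), 'tcp_rot': array([[-1.21467535e-03,  4.23934571e-01,  9.05692003e-01],
       [-1.74668940e-03,  9.05690390e-01, -4.23936159e-01],
       [-9.99997737e-01, -2.09690742e-03, -3.59637768e-04]]), 'force': array([ 0.08129194, -0.51249906, -0.21710322]), 'moment': array([-0.00966406, -0.02692109, -0.06071338]), 'opening': 0.9984690907053183}
side [[370.58711551   0.         316.29340189]
 [  0.         370.58711551 196.25570255]
 [  0.           0.           1.        ]] [[-0.88167103 -0.25011002  0.40012645  0.29870121]
 [-0.47124996  0.42345083 -0.77370076  0.48396096]
 [ 0.02407643 -0.87070912 -0.49120867  0.45195037]
 [ 0.          0.          0.          1.        ]]
top [[436.24717054   0.         322.63223266]
 [  0.         436.24717054 195.77390326]
 [  0.           0.           1.        ]] [[-0.00318519 -0.98070661  0.19545948  0.39994315]
 [-0.99993088  0.00533566  0.01047662 -0.10666628]
 [-0.0113174  -0.1954126  -0.98065582  1.12003464]
 [ 0.          0.          0.          1.        ]]
```

View pics/side0.png

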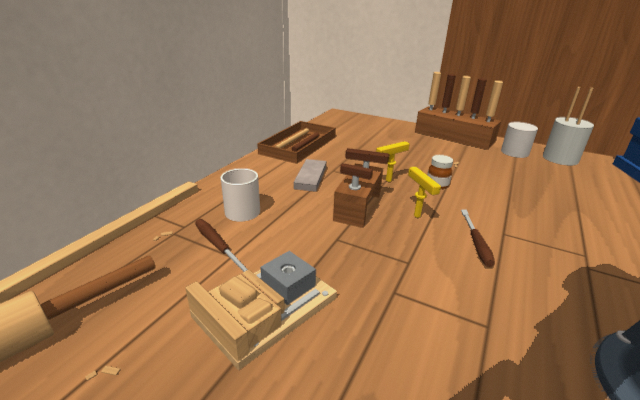

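View pics/top0.png

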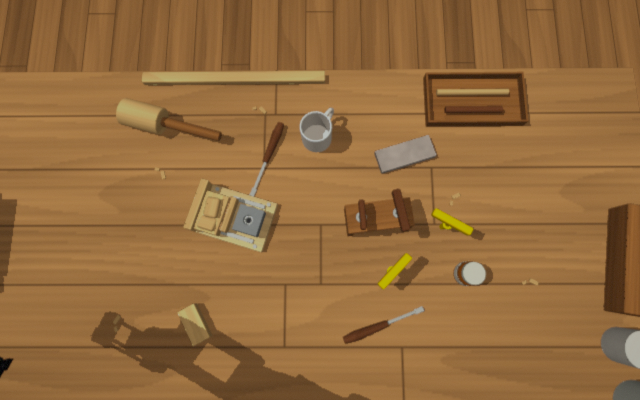

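The top view shows the clamp around (232,216), with the screw at (249,220), the rack at about (378,215) holding two dark bars, and two yellow look-alikes at (453,222) and (396,271). In the side view the screw is at (289,268) and the rack at (360,190). Next I'll enlarge the rack and clamp.

```bash
python3 - <<'E'
import cv2,numpy as np
t=cv2.imread("pics/top0.png"); s=cv2.imread("pics/side0.png")
a=cv2.resize(t[170:260,330:430],(400,360),interpolation=cv2.INTER_CUBIC)
b=cv2.resize(t[170:260,180:280],(400,360),interpolation=cv2.INTER_CUBIC)
cv2.imwrite("pics/tc0.png",np.hstack([a,b]))
a=cv2.resize(s[140:230,320:420],(400,360),interpolation=cv2.INTER_CUBIC)
b=cv2.resize(s[240:330,240:340],(400,360),interpolation=cv2.INTER_CUBIC)
cv2.imwrite("pics/sc0.png",np.hstack([a,b]))
E
```

```text
(no output)
```

View pics/tc0.png

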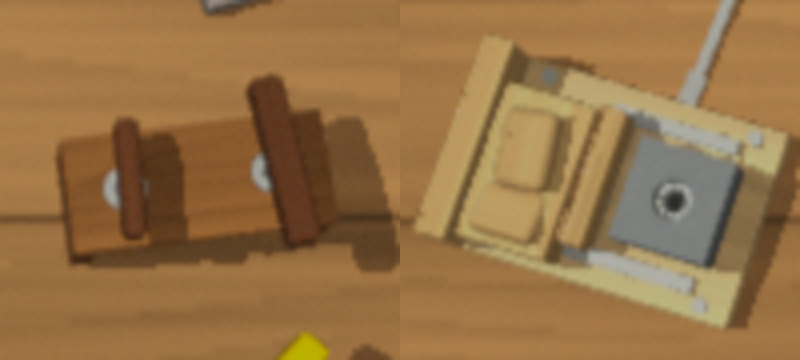

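View pics/sc0.png

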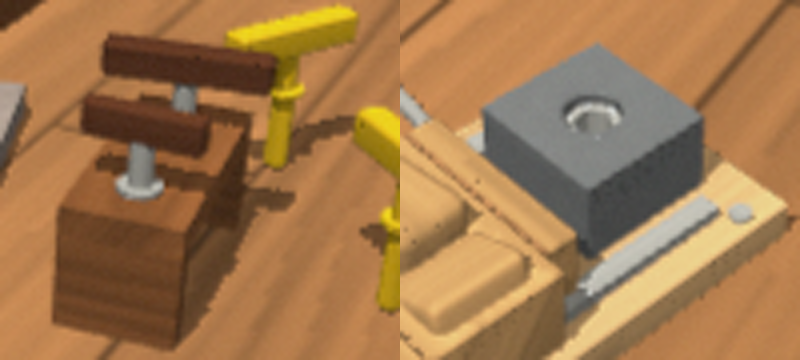

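Four things could be the larger key: the dark bars at (401,210) and (362,215), and the yellow keys at (453,222) and (396,271). The one at (401,210) fits: it's dark wood, in the rack, and clearly the longer of the two bars. The crop confirms it. Next I'll measure it and the screw.

```bash
cat > h.py <<'E'
import numpy as np,cv2
def ray(c,uv):
    d=np.linalg.inv(c["intrinsics"])@np.array([uv[0],uv[1],1.]); return c["pose"][:3,3],c["pose"][:3,:3]@d
def onz(c,uv,z):
    o,d=ray(c,uv); return o+d*(z-o[2])/d[2]
def tri(c1,u1,c2,u2):
    o1,d1=ray(c1,u1);o2,d2=ray(c2,u2)
    A=np.stack([d1,-d2],1); t=np.linalg.lstsq(A,o2-o1,rcond=None)[0]
    p,q=o1+d1*t[0],o2+d2*t[1]; return (p+q)/2,np.linalg.norm(p-q)
def proj(c,p):
    q=np.linalg.inv(c["pose"])@np.append(p,1); v=c["intrinsics"]@q[:3]; return v[:2]/v[2]
E
python3 - <<'E'
from h import *
T=dict(np.load("top0.npz"));S=dict(np.load("side0.npz"))
im=T["color"]; hsv=cv2.cvtColor(im,cv2.COLOR_RGB2HSV)
for (u,v) in [(401,210),(362,215),(398,200),(380,215),(412,200),(430,215)]: print((u,v),im[v,u],hsv[v,u])
# local contrast map of screw
for n,C,(u0,v0,w) in(("top",T,(240,212,18)),("side",S,(278,258,24))):
    g=cv2.cvtColor(C["color"],cv2.COLOR_RGB2GRAY); print(n); print(g[v0:v0+w-2,u0:u0+w])
sm=S["color"]
for (u,v) in [(350,171),(365,155)]: print(sm[v,u])
E
```

```text
(401, 210) [95 56 30] [ 12 174  95]
(362, 215) [102  61  31] [ 13 178 102]
(398, 200) [93 54 32] [ 11 167  93]
(380, 215) [134  86  43] [ 14 173 134]
(412, 200) [141 100  56] [ 16 154 141]
(430, 215) [172 127  73] [ 16 147 172]
top
[[128 127 126 126 127 128 127 125 126 127 125 126 126 126 125 126 127 127]
 [128 127 127 126 127 127 126 125 123 124 124 125 125 125 126 128 128 126]
 [127 127 127 128 126 125 123 117 116 120 122 123 125 125 128 127 126 126]
 [128 127 126 127 124 115 118 110 109 116 118 122 124 125 126 127 125 126]
 [127 127 126 123 106 113 150 155 141 150 151 143 127 126 126 124 126 125]
 [126 127 124 108 100 143 153 133 115 125 135 162 146 128 126 124 125 127]
 [127 126 123  97 106 143 121  89  68  71  91 150 153 131 125 126 126 125]
 [125 126 120  92 111 113  86  59  48  48  66 130 157 135 125 126 128 126]
 [127 125 120 100 143 124  81  52  44  47  73 117 154 133 127 126 127 127]
 [127 126 121  98 127 129  86  52  47  50  89 132 148 132 127 126 126 128]
 [126 126 123 107 107 147 113  79  67  82 130 147 136 127 126 127 126 127]
 [127 127 126 118 106 127 119 139 133 146 1
[... 1882 characters left out ...]
 127 127 129 136 139 132 130 129 133 132 135
  135 134 133 135 132 133]
 [132 135 134 133 132 133 133 136 134 133 137 151 133 131 132 132 133 135
  133 134 135 134 134 132]
 [135 136 135 136 134 134 134 131 133 131 132 132 134 132 133 131 133 134
  133 133 135 134 133 135]
 [134 134 135 135 134 132 132 132 133 132 132 133 131 135 134 133 132 132
  133 132 132 132 134 133]
 [137 135 135 136 132 132 132 130 134 134 135 134 134 133 132 133 133 131
  134 132 132 133 132 127]
 [133 134 136 135 134 133 134 131 136 136 134 135 135 136 135 133 133 135
  133 131 132 132 122  93]
 [135 134 132 135 134 134 133 133 134 136 134 135 136 133 134 134 131 132
  133 132 123 116  92  72]]
[75 43 26]
[73 43 28]
```

```bash
python3 - <<'E'
from h import *
T=dict(np.load("top0.npz"));S=dict(np.load("side0.npz"))
def hole(C,box,lo,k):
    u0,v0,u1,v1=box; g=cv2.cvtColor(C["color"],cv2.COLOR_RGB2GRAY)[v0:v1,u0:u1].astype(float)
    m=(abs(g-lo)>k).astype(np.uint8)
    n,l,st,ce=cv2.connectedComponentsWithStats(m,connectivity=8); i=1+np.argmax(st[1:,4]); m=(l==i).astype(np.uint8)
    h=cv2.convexHull(max(cv2.findContours(m,0,2)[0],key=cv2.contourArea))
    f=np.zeros_like(m); cv2.fillConvexPoly(f,h,1); M=cv2.moments(f,True)
    return np.array([M["m10"]/M["m00"]+u0,M["m01"]/M["m00"]+v0]),st[i,:4]
ht,a=hole(T,(240,212,258,228),126.5,6); hs,b=hole(S,(278,258,298,278),134,6)
print(ht,a,hs,b)
print("tops",onz(T,ht,.055),"side",onz(S,hs,.055),"tri",tri(T,ht,S,hs))
# housing
for n,C,box in(("T",T,(215,190,290,255)),("S",S,(255,245,325,305))):
    hsv=cv2.cvtColor(C["color"],cv2.COLOR_RGB2HSV); u0,v0,u1,v1=box
    m=((hsv[...,1]<60)&(hsv[...,2]>110)&(hsv[...,2]<150)).astype(np.uint8)[v0:v1,u0:u1]
    m=cv2.morphologyEx(m,cv2.MORPH_OPEN,np.ones((3,3),np.uint8))
    c=max(cv2.findContours(m,0,2)[0],key=cv2.contourArea); h=cv2.convexHull(c)
    q=cv2.approxPolyN(h,4).reshape(-1,2)+[u0,v0]
    P=np.array([onz(C,x,.055) for x in q]); print(n,q.tolist(),P.round(4).tolist(),"mean",P.mean(0),"sides",np.linalg.norm(P-np.roll(P,1,0),axis=1))
# bars
hsv=cv2.cvtColor(T["color"],cv2.COLOR_RGB2HSV)
for nm,box in(("large",(385,182,416,238)),("small",(350,190,375,235))):
    u0,v0,u1,v1=box
    I=T["color"][v0:v1,u0:u1].astype(int)
    m=((I[...,0]<112)&(I[...,0]>75)&(I[...,2]<40)&(hsv[v0:v1,u0:u1,0]<15)).astype(np.uint8)
    m=cv2.morphologyEx(m,cv2.MORPH_OPEN,np.ones((3,3),np.uint8))
    n,l,st,ce=cv2.connectedComponentsWithStats(m); i=1+np.argmax(st[1:,4]); m=(l==i).astype(np.uint8)
    c=max(cv2.findContours(m,0,2)[0],key=cv2.contourArea)
    r=cv2.minAreaRect(c); q=cv2.boxPoints(r)+[u0,v0]
    P=np.array([onz(T,x,.125) for x in q]); print(nm,r,P.mean(0),np.linalg.norm(P-np.roll(P,1,0),axis=1),[np.degrees(np.arctan2(*(P[k]-P[k-1])[[1,0]])) for k in (1,2)])
    cv2.imwrite(f"pics/m_{nm}.png",cv2.resize(np.hstack([m*255]),None,fx=6,fy=6,interpolation=0))
    print(q.round(1).tolist())
E
```

```text
[247.45192308 219.57692308] [ 2  2 12 12] [287.33333333 267.69565217] [ 2  5 16 11]
tops [0.55333935 0.0904265  0.055     ] side [0.55143333 0.09043251 0.055     ] tri (array([0.5526007 , 0.09015064, 0.05455953]), np.float64(0.0017202200051000005))
T [[264, 210], [254, 236], [232, 229], [240, 203]] [[0.5771, 0.0501, 0.055], [0.5127, 0.0731, 0.055], [0.5302, 0.1278, 0.055], [0.595, 0.1103, 0.055]] mean [0.55373336 0.09030918 0.055     ] sides [0.0628016  0.06838688 0.05737713 0.06718254]
S [[315, 269], [286, 287], [260, 267], [289, 251]] [[0.511, 0.071, 0.055], [0.5296, 0.1291, 0.055], [0.5907, 0.1109, 0.055], [0.5721, 0.052, 0.055]] mean [0.55084996 0.09074771 0.055     ] sides [0.06400753 0.06103307 0.06372305 0.06178787]
large ((19.080768585205078, 26.796154022216797), (41.57255172729492, 14.997693061828613), 74.74488067626953) [ 0.56704732 -0.28377852  0.125     ] [0.09625989 0.03520338 0.09642002 0.03455436] [np.float64(-74.83528050494829), np.float64(-167.31302165523192)]
[[391.4, 190.7], [405.8, 186.8], [416.8, 226.9], [402.3, 230.8]]
small ((16.0, 26.0), (30.0, 16.0), 90.0) [ 0.55048672 -0.19572323  0.125     ] [0.06979721 0.03704322 0.0697768  0.03654472] [np.float64(-90.30366496743115), np.float64(178.50091650853108)]
[[358.0, 201.0], [374.0, 201.0], [374.0, 231.0], [358.0, 231.0]]
```

```bash
python3 - <<'E'
from h import *
T=dict(np.load("top0.npz"));S=dict(np.load("side0.npz"))
print(T["color"][186:236:2,386:416,0])
print(S["color"][145:182,338:394:2,0])
E
```

```text
[[168 167 167 166 168 167 166 167 166 166 166 167 166 167 165 166 166 165
  165 164 164 164 164 164 164 163 163 163 164 163]
 [171 171 171 171 171 173 171 170 169 166 154 140 144 153 166 170 172 171
  171 171 171 170 171 171 171 171 171 171 171 170]
 [165 165 164 165 170 168 142 112 103  97  94  95  97  99 117 163 172 172
  172 174 173 173 172 173 172 173 173 173 173 172]
 [164 163 163 162 161 133  84  85  94  95  92  94  96  97  94 128 156 162
  165 168 169 170 170 169 169 170 170 169 171 169]
 [160 160 160 159 157 134  82  67  88  95  95  94  96  97  96 108 151 157
  159 159 159 158 159 159 160 159 159 159 157 159]
 [159 159 160 159 158 154 113  72  84  95  94  94  94  97  98  93 122 150
  155 155 155 154 155 154 156 156 158 157 157 157]
 [164 164 164 164 163 161 149  92  78  90  93  93  95  95  95  95  96 103
  106 104  99  97  93 100 144 160 162 162 159 159]
 [144 142 142 141 139 139 134 100  70  84  93  96  93  92  97  95  87  80
   84  89  88  90  89  95 126 156 141 133 118 113]
 [139 137 139 138 135 137 136 122  80  76  89  95  96  93  96  95  94  84
   85  88  87  89  88  88 
[... 1517 characters left out ...]
97  98]
 [126 125 122 114 108 109 111 105  97  99  99 100  99  95  79  64  85  98
   98  97  98  97  94  86  82  89  93  96  95  94]
 [ 91  91  94  94  94  93  91  93  93  93  95  93  95  93  86  67  69  82
   82  75  69  67  75  92 100 100 100  97  97  99]
 [ 92  92  93  91  93  93  97  99  98  97  95  93  97  98 100  95  92  96
  121 128 130 131 133 140 142 144 143 144 143 142]
 [ 96  96  95  97  97 108 142 147 150 149 141 140 146 149 148 148 149 149
  150 151 149 149 150 150 151 151 151 150 151 150]]
[[182 183 183 ... 228 236 236]
 [184 187 186 ... 237 237 237]
 [183 187 188 ... 236 233 229]
 ...
 [191 190 182 ... 176 169 100]
 [191 192 169 ... 173 165 115]
 [192 190 159 ... 148 142 164]]
```

```bash
python3 - <<'E'
from h import *
T=dict(np.load("top0.npz"));S=dict(np.load("side0.npz"))
c=onz(T,(400.3,209.7),.114); print("top-only centre",c)
e=[onz(T,(395.3,189.2),.114),onz(T,(405.3,230.2),.114)]; d=e[0]-e[1]; print(np.linalg.norm(d),np.degrees(np.arctan2(d[1],d[0])))
print("proj in side:",proj(S,c),[proj(S,p) for p in e])
# side silhouette
I=S["color"].astype(int); u0,v0,u1,v1=340,142,394,182
m=((I[...,0]<85)&(I[...,0]-I[...,2]>15)).astype(np.uint8)[v0:v1,u0:u1]
n,l,st,ce=cv2.connectedComponentsWithStats(m); print([(i,(st[i,:2]+[u0,v0]).tolist(),st[i,2:].tolist(),(ce[i]+[u0,v0]).round(1).tolist()) for i in range(1,n) if st[i,4]>40])
cv2.imwrite("pics/sm.png",cv2.resize(np.hstack([cv2.cvtColor(m*255,cv2.COLOR_GRAY2RGB),S["color"][v0:v1,u0:u1]])[:,:,::-1],None,fx=7,fy=7,interpolation=0))
E
```

```text
top-only centre [ 0.56636192 -0.2769418   0.114     ]
0.09894481680377577 11.426952147908388
proj in side: [365.50790825 155.45087334] [array([344.55417623, 152.59248252]), array([386.64247395, 158.33393248])]
[(1, [346, 152], [43, 11, 269], [366.7, 157.1]), (2, [341, 166], [31, 13, 201], [356.0, 172.3])]
```

View pics/sm.png

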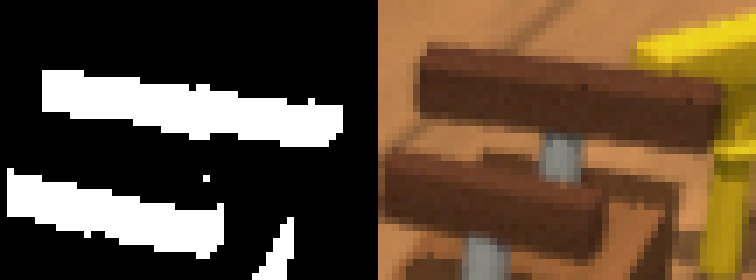

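```bash
python3 - <<'E'
from h import *
T=dict(np.load("top0.npz"));S=dict(np.load("side0.npz"))
print(tri(T,(400.3,209.7),S,(367.3,155.9)), "side on .114",onz(S,(367.3,155.9),.114))
a,b=onz(S,(346.1,153.2),.114),onz(S,(388.9,158.8),.114); d=a-b; print(np.linalg.norm(d),np.degrees(np.arctan2(d[1],d[0])))
c=np.array([.566,-.279,.02])
print("shank neck in side at z .09:",proj(S,[.566,-.279,.09]), "flange top", proj(T,[.566,-.279,.077]))
sc=np.array([.5525,.0904]); print(np.linalg.norm(sc),np.hypot(.566,.279))
from rig import bot
s=bot.read_state(); R=s["tcp_rot"]; print("tool y az",np.degrees(np.arctan2(R[1,1],R[0,1])),"z az",np.degrees(np.arctan2(R[1,2],R[0,2])),s["position"])
g=np.array([.566,-.279,.114]); 
print("tool delta",R.T@(g-s["position"])*1000)
E
```

```text
(array([ 0.56436189, -0.27757694,  0.11355367]), np.float64(0.004268786372922268)) side on .114 [ 0.56179639 -0.27664254  0.114     ]
0.09996265466336522 12.251422622514623
shank neck in side at z .09: [365.06464541 164.58731802] flange top [398.65792003 212.35799113]
0.5598467736800847 0.6310285255041962
tool y az 64.91462140853032 z az -25.085418719014104 [0.26456573 0.56552266 0.23265249]
tool delta [ 119.67862384 -636.83188993  631.09565004]
```

```bash
python3 -m inch '{"dp":[[0,0,0],[0,0,0],[0,0,0],[0,0,0],[0,0,0],[0,0,0],[0,0,0]],"yaw":[-6.2,-6.2,-6.2,-6.2,-6.2,-6.2,0]}' 60
cat > d.py <<'E'
import sys,numpy as np
from rig import bot
s=bot.read_state(); R=s["tcp_rot"]; g=np.array(list(map(float,sys.argv[1:4])))
print("t",s["time_s"],"pos",s["position"].round(4),"x axis",R[:,0].round(4),"y az",np.degrees(np.arctan2(R[1,1],R[0,1])).round(2),"F",s["force"].round(2),"M",s["moment"].round(3),"op",round(s["opening"]*87,1),"J",s["joint_positions"].round(1))
print("tool delta mm",(R.T@(g-s["position"])*1000).round(1))
E
python3 d.py 0.564 -0.277 0.23
```

```text
time_s: 0.68
position: [0.2647, 0.5657, 0.233]
tcp_rot: [[-0.001, -0.212, 0.977], [-0.001, 0.977, 0.212], [-1.0, -0.001, -0.001]]
force: [0.4, 0.3, 0.2]
opening: 0.697
t 0.6833 pos [0.2647 0.5657 0.233 ] x axis [-7.0e-04 -1.1e-03 -1.0e+00] y az 102.22 F [0.35 0.29 0.21] M [0.046 0.015 0.011] op 60.6 J [ 54.7  30.3  82.1  -0.   67.7 -47.5]
tool delta mm [   3.7 -887.   114.1]
```

```bash
python3 -m inch '{"dp":[[0,-30,4],[0,-35,5],[0,-35,5],[0,-35,5],[0,-35,5],[0,-35,5],[0,-35,5],[0,-35,5],[0,-35,5],[0,-35,5],[0,-35,5],[0,-35,5],[0,-35,4],[0,-35,4],[0,-35,4],[0,-35,4],[0,-35,4],[0,-35,4],[0,-35,4],[0,0,0]],"yaw":[0,0,0,0,0,0,0,0,0,0,0,0,0,0,0,0,0,0,0,0]}'; python3 d.py 0.564 -0.277 0.23
```

```text
time_s: 2.35
position: [0.4921, -0.0672, 0.2339]
tcp_rot: [[0.005, -0.202, 0.979], [-0.004, 0.979, 0.202], [-1.0, -0.005, 0.004]]
force: [0.4, 0.9, -0.3]
opening: 0.688
t 2.35 pos [ 0.4921 -0.0672  0.2339] x axis [ 0.0049 -0.0042 -1.    ] y az 101.65 F [ 0.4   0.87 -0.34] M [ 0.054 -0.007  0.067] op 59.8 J [-2.060e+01  2.020e+01  1.004e+02 -1.000e-01  5.910e+01 -1.222e+02]
tool delta mm [   5.1 -220.    28.1]
```

```bash
python3 -m inch '{"dp":[[0,-35,4],[0,-35,4],[0,-35,4],[0,-35,4],[0,-35,4],[0,-30,4],[0,-15,4],[0,0,0],[0,0,0]],"yaw":[0,0,0,0,0,0,0,0,0]}'; python3 d.py 0.564 -0.277 0.23; python3 - <<'E'
from rig import bot
import cv2,numpy as np
for n in("side","top"):
    c=bot.capture(n); cv2.imwrite(f"pics/{n}1.png",c["color"][:,:,::-1]); np.savez(f"{n}1.npz",**c)
a=cv2.imread("pics/side1.png")[60:240,270:480]; cv2.imwrite("pics/sc1.png",cv2.resize(a,None,fx=3,fy=3,interpolation=cv2.INTER_CUBIC))
E
```

```text
time_s: 3.1
position: [0.5617, -0.2701, 0.2328]
tcp_rot: [[-0.001, -0.207, 0.978], [0.001, 0.978, 0.207], [-1.0, 0.002, -0.001]]
force: [-0.4, 0.2, -0.4]
opening: 0.686
t 3.1 pos [ 0.5617 -0.2701  0.2328] x axis [-0.0012  0.0015 -1.    ] y az 101.95 F [-0.44  0.2  -0.39] M [0.065 0.069 0.024] op 59.7 J [ -36.    30.2   82.3    0.    67.6 -137.9]
tool delta mm [ 2.8 -7.2  0.8]
```

View pics/sc1.png

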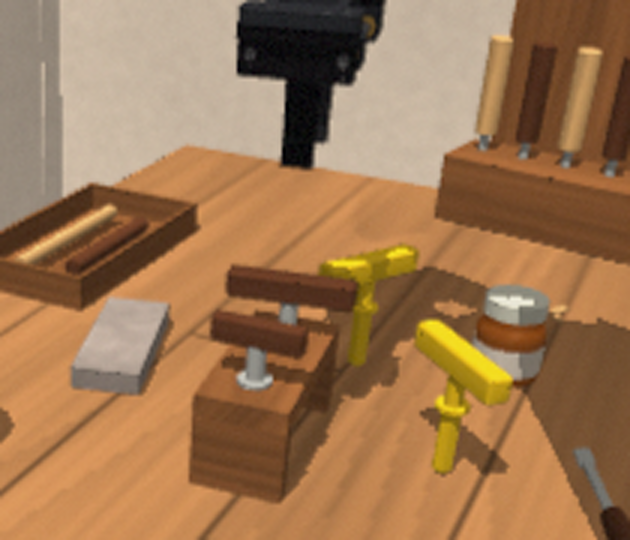

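View pics/top1.png

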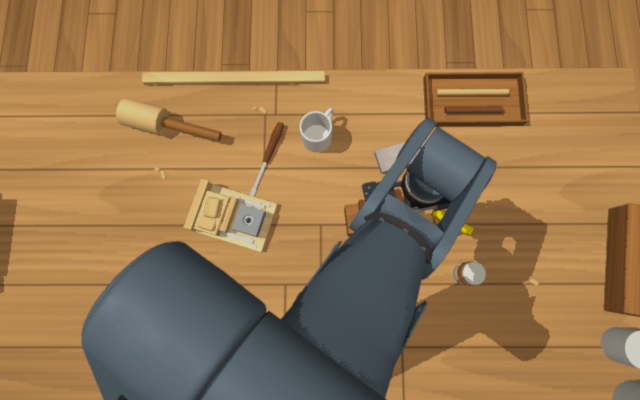

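The side view shows the gripper above the far (longer) bar, and the neighbouring keys are clear of it. Next I'll centre it and go down.

```bash
python3 -m inch '{"dp":[[20,-7,1],[25,0,0],[25,0,0],[20,0,0],[15,0,0],[0,0,0],[0,0,0]],"yaw":[0,0,0,0,0,0,0]}'; python3 d.py 0.564 -0.277 0.106; python3 - <<'E'
from rig import bot
import cv2,numpy as np
for n in("side",):
    c=bot.capture(n); cv2.imwrite(f"pics/{n}2.png",c["color"][:,:,::-1]); np.savez(f"{n}2.npz",**c)
a=cv2.imread("pics/side2.png")[80:230,300:440]; cv2.imwrite("pics/sc2.png",cv2.resize(a,None,fx=4,fy=4,interpolation=cv2.INTER_CUBIC))
E
```

```text
time_s: 3.78
position: [0.5638, -0.275, 0.1282]
tcp_rot: [[-0.002, -0.211, 0.978], [0.002, 0.978, 0.211], [-1.0, 0.002, -0.002]]
force: [-0.0, 0.5, 0.3]
opening: 0.689
t 3.7833 pos [ 0.5638 -0.275   0.1282] x axis [-0.0021  0.0017 -1.    ] y az 102.17 F [-0.03  0.45  0.29] M [-0.008  0.017  0.023] op 59.9 J [ -36.2   37.8   86.8    0.    55.6 -138.4]
tool delta mm [22.2 -2.  -0.2]
```

View pics/sc2.png

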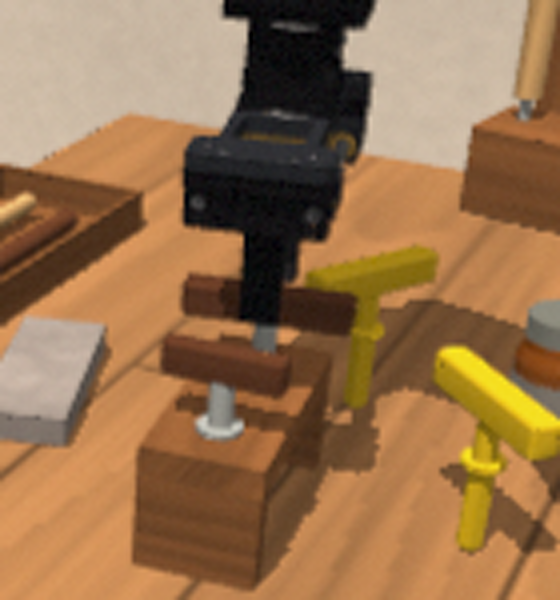

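```bash
python3 -m inch '{"dp":[[11,-2,2],[11,0,0],[0,0,0],[0,0,0]],"yaw":[0,0,0,0]}'; python3 d.py 0.566 -0.277 0.106; python3 -m inch '{"dp":[[0,0,0],[0,0,0],[0,0,0],[0,0,0],[0,0,0],[0,0,0],[0,0,0],[0,0,0]],"yaw":[0,0,0,0,0,0,0,0]}' 10;  python3 d.py 0.566 -0.277 0.106
```

```text
time_s: 4.17
position: [0.5663, -0.278, 0.1058]
tcp_rot: [[-0.002, -0.21, 0.978], [0.001, 0.978, 0.21], [-1.0, 0.001, -0.001]]
force: [0.1, 0.1, 0.5]
opening: 0.686
t 4.1667 pos [ 0.5663 -0.278   0.1058] x axis [-0.0015  0.0011 -1.    ] y az 102.11 F [0.09 0.13 0.5 ] M [0.035 0.007 0.022] op 59.7 J [ -36.3   39.8   87.     0.    53.3 -138.4]
tool delta mm [-0.2  1.  -0.1]
time_s: 4.83
position: [0.5668, -0.2781, 0.1066]
tcp_rot: [[-0.0, -0.21, 0.978], [0.0, 0.978, 0.21], [-1.0, 0.0, -0.0]]
force: [-0.1, 0.7, 0.7]
opening: 0.226
t 4.8333 pos [ 0.5668 -0.2781  0.1066] x axis [-2.e-04  4.e-04 -1.e+00] y az 102.11 F [-0.08  0.72  0.74] M [0.197 0.003 0.009] op 19.7 J [ -36.3   39.7   87.     0.    53.3 -138.4]
tool delta mm [ 0.6  1.3 -0.5]
```

```bash
python3 -m inch '{"dp":[[-10,0,0],[-10,0,0],[-15,0,0],[-15,0,0],[-20,0,0],[-20,0,0],[-20,0,0],[-20,0,0],[0,0,0],[0,0,0],[0,0,0]],"yaw":[0,0,0,0,0,0,0,0,0,0,0]}';  python3 d.py 0.5525 0.0904 0.236; python3 - <<'E'
from rig import bot
import cv2,numpy as np
for n in("side",):
    c=bot.capture(n); cv2.imwrite(f"pics/{n}3.png",c["color"][:,:,::-1]); np.savez(f"{n}3.npz",**c)
a=cv2.imread("pics/side3.png")[40:240,280:480]; cv2.imwrite("pics/sc3.png",cv2.resize(a,None,fx=3,fy=3,interpolation=cv2.INTER_CUBIC))
E
```

```text
time_s: 5.75
position: [0.5662, -0.2779, 0.2359]
tcp_rot: [[-0.001, -0.21, 0.978], [0.001, 0.978, 0.21], [-1.0, 0.001, -0.001]]
force: [0.2, -0.1, -2.5]
opening: 0.226
t 5.75 pos [ 0.5662 -0.2779  0.2359] x axis [-1.2e-03  8.0e-04 -1.0e+00] y az 102.12 F [ 0.2  -0.06 -2.45] M [ 0.064 -0.019 -0.026] op 19.6 J [ -36.3   30.6   81.    -0.    68.5 -138.4]
tool delta mm [2.00e-01 3.63e+02 6.39e+01]
```

View pics/sc3.png

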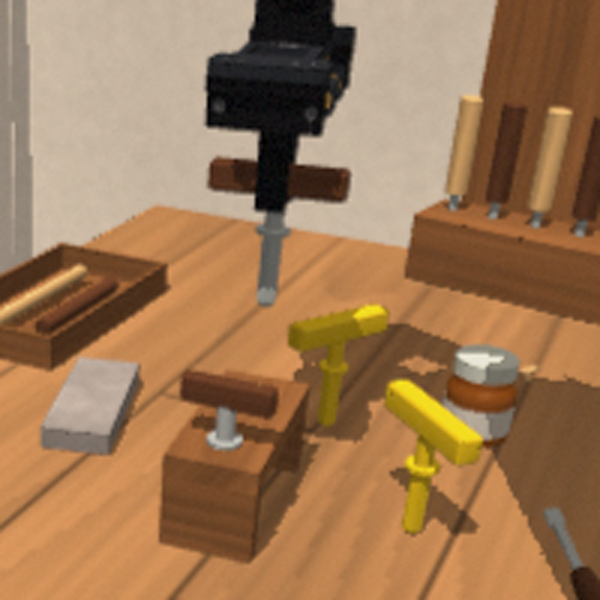

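```bash
python3 -m inch '{"dp":[[0,15,3],[0,25,4],[0,30,5],[0,30,5],[0,30,5],[0,30,5],[0,30,5],[0,30,5],[0,30,5],[0,30,5],[0,30,5],[0,25,5],[0,15,4],[0,10,3],[0,3,1],[0,0,0],[0,0,0]],"yaw":[0,0,0,0,0,0,0,0,0,0,0,0,0,0,0,0,0]}';  python3 d.py 0.553 0.0904 0.236; python3 - <<'E'
from rig import bot
import cv2,numpy as np
for n in("side",):
    c=bot.capture(n); cv2.imwrite(f"pics/{n}4.png",c["color"][:,:,::-1]); np.savez(f"{n}4.npz",**c)
a=cv2.imread("pics/side4.png")[100:300,210:370]; cv2.imwrite("pics/sc4.png",cv2.resize(a,None,fx=3,fy=3,interpolation=cv2.INTER_CUBIC))
E
```

```text
time_s: 7.22
position: [0.5541, 0.0897, 0.2361]
tcp_rot: [[-0.001, -0.21, 0.978], [-0.001, 0.978, 0.21], [-1.0, -0.0, -0.001]]
force: [-0.1, -0.1, -1.0]
opening: 0.229
t 7.2167 pos [0.5541 0.0897 0.2361] x axis [-8.e-04 -5.e-04 -1.e+00] y az 102.11 F [-0.14 -0.13 -0.96] M [ 0.083 -0.026 -0.023] op 20.0 J [  -2.2   25.1   91.2   -0.    63.7 -104.3]
tool delta mm [ 0.1  0.9 -0.9]
```

View pics/sc4.png

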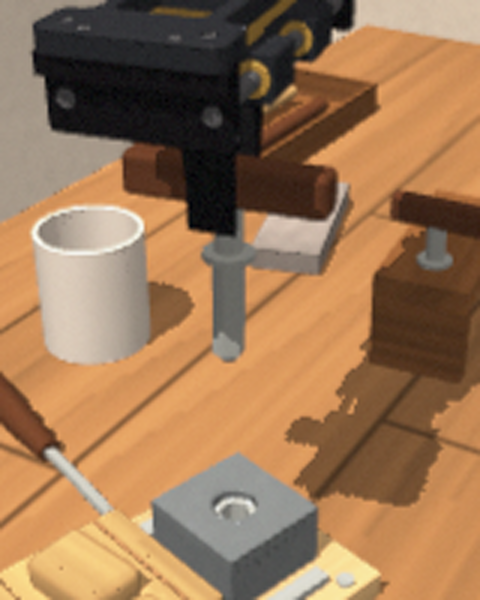

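```bash
python3 - <<'E'
from h import *
S=dict(np.load("side4.npz"))
I=S["color"][170:225,270:300]
cv2.imwrite("pics/tip4.png",cv2.resize(I[:,:,::-1],None,fx=10,fy=10,interpolation=0))
print(onz(S,(286,218),.1495), proj(S,[.5541,.0897,.1495]),proj(S,[.5541,.0897,.19]))
h=onz(S,(287.33,267.7),.055);print(h)
print("tcp minus tip if no offset; tip-hole:",onz(S,(286,218),.1495)-h)
E
```

```text
[0.55294817 0.08922672 0.1495    ] [285.17932572 217.93783731] [284.69859784 194.35724444]
[0.55143235 0.09044425 0.055     ]
tcp minus tip if no offset; tip-hole: [ 0.00151582 -0.00121753  0.0945    ]
```

View pics/tip4.png

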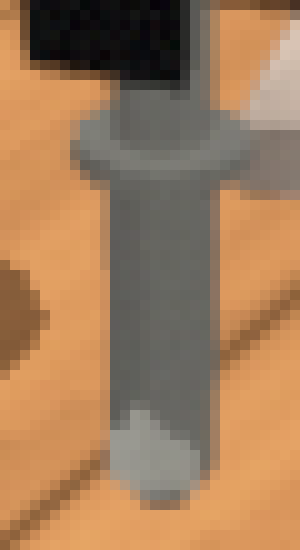

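```bash
python3 -m inch '{"dp":[[10,1,-1],[15,0,0],[15,0,0],[15,0,0],[12,0,0],[10,0,0],[8,0,0],[0,0,0],[0,0,0],[0,0,0]],"yaw":[0,0,0,0,0,0,0,0,0,0]}';  python3 d.py 0.553 0.0905 0.1466; python3 - <<'E'
from rig import bot
import cv2,numpy as np
for n in("side",):
    c=bot.capture(n); cv2.imwrite(f"pics/{n}5.png",c["color"][:,:,::-1]); np.savez(f"{n}5.npz",**c)
a=cv2.imread("pics/side5.png")[210:310,240:340]; cv2.imwrite("pics/sc5.png",cv2.resize(a,None,fx=6,fy=6,interpolation=0))
E
```

```text
time_s: 8.1
position: [0.5536, 0.0908, 0.152]
tcp_rot: [[0.001, -0.21, 0.978], [-0.0, 0.978, 0.21], [-1.0, -0.0, 0.001]]
force: [0.0, 0.1, -2.1]
opening: 0.23
t 8.1 pos [0.5536 0.0908 0.152 ] x axis [ 1.2e-03 -1.0e-04 -1.0e+00] y az 102.1 F [ 0.    0.07 -2.05] M [ 0.06  -0.026 -0.035] op 20.0 J [  -2.1   31.6   95.9   -0.    52.5 -104.2]
tool delta mm [ 5.4 -0.1 -0.7]
```

View pics/sc5.png

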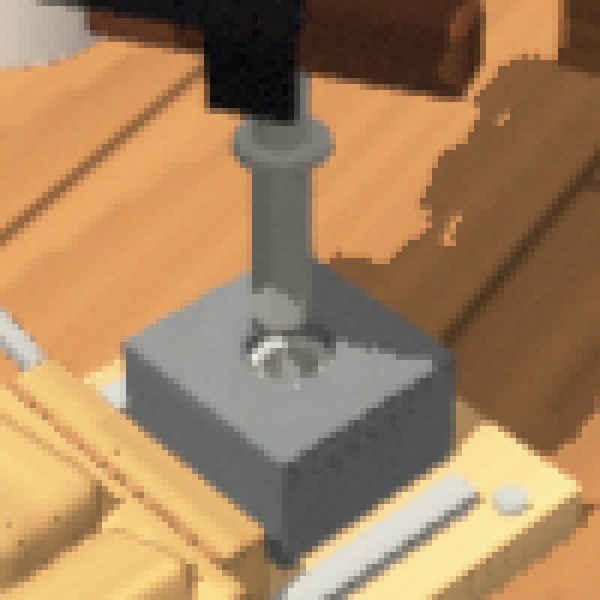

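```bash
python3 - <<'E'
from h import *
S=dict(np.load("side5.npz"))
g=cv2.cvtColor(S["color"],cv2.COLOR_RGB2GRAY); print(g[248:276:1,276:300])
for uv in((286.4,264.2),(286.4,263.6)):
    t=onz(S,uv,.0654); h=onz(S,(287.5,267.7),.055); print(t,h,(t-h)*1000)
print(proj(S,[.5536,.0908,.0654]))
E
```

```text
[[169 171 171 175 176 164  95  95  96 102 105 102 102 104 101 117 160 169
  167 166 168 165 167 170]
 [172 173 176 175 174 164  95  96  97 101 103 102 103 103 103 116 156 169
  168 165 167 168 169 171]
 [170 176 176 175 174 162  93  96  97  99 104 105 103 104 104 115 153 166
  165 165 168 169 171 168]
 [175 176 175 175 172 159  95  94  97 102 103 103 104 104 102 115 149 166
  165 165 157 170 168 168]
 [177 176 173 172 170 159  95  97  96 100 104 106 102 103 102 109 134 163
  165 148 116 155 154 153]
 [176 173 172 171 170 158  95  93  98 102 104 103 105 103 104 100 105 141
  145 100  99  99  97  97]
 [175 172 171 170 169 159  96  96  96 101 103 105 104 106 102 103  93  92
   92  98  97  98  98  97]
 [172 171 172 168 162 152  93  96  97 102 105 103 103 105 104 100  93  92
   92  92  94  98  98  98]
 [171 169 168 161 157 147  96  96  95 101 105 105 106 104 105 102  95  91
   90  89  91  95  96  95]
 [169 161 157 156 157 145  96 100 113 113 103 105 104 104 104 103  91  92
   92  90  91  92  95  95]
 [155 156 156 157 156 150 112 124 152 141 118 113 102 105 105 102  92  90
   92  91  92  9
[... 1272 characters left out ...]
 157 150 108 103 119 169
  159 155 157 157 155 156]
 [157 157 156 155 154 154 159 176 148 127 133 150 157 149 120 122 134 154
  155 155 156 157 156 156]
 [157 155 155 153 154 154 154 154 155 149 149 151 156 164 153 152 152 152
  153 157 157 158 156 156]
 [157 158 155 155 156 155 155 154 154 157 157 156 162 175 152 152 154 154
  154 155 155 156 155 155]
 [158 159 156 156 157 156 156 155 155 154 155 154 153 154 154 153 154 155
  155 154 154 155 156 152]]
[0.55059734 0.09429449 0.0654    ] [0.55119366 0.09030784 0.055     ] [-0.59632324  3.98664986 10.4       ]
[0.5513828  0.09304432 0.0654    ] [0.55119366 0.09030784 0.055     ] [ 0.18913998  2.73647604 10.4       ]
[285.97375783 262.36793706]
```

```bash
python3 -m inch '{"dp":[[3,-1,-1],[5,0,0],[3,0,0],[1,0,0],[0,0,0],[0,0,0],[0,0,0]],"yaw":[0,0,0,0,0,0,0]}';  python3 d.py 0.553 0.0898 0.135; python3 - <<'E'
from rig import bot
import cv2,numpy as np
for n in("side",):
    c=bot.capture(n); cv2.imwrite(f"pics/{n}6.png",c["color"][:,:,::-1]); np.savez(f"{n}6.npz",**c)
a=cv2.imread("pics/side6.png")[230:300,250:330]; cv2.imwrite("pics/sc6.png",cv2.resize(a,None,fx=8,fy=8,interpolation=0))
E
```

```text
time_s: 8.73
position: [0.5524, 0.0898, 0.1396]
tcp_rot: [[0.0, -0.21, 0.978], [0.0, 0.978, 0.21], [-1.0, -0.0, 0.0]]
force: [0.6, 0.5, -1.1]
opening: 0.223
t 8.7333 pos [0.5524 0.0898 0.1396] x axis [ 2.e-04  0.e+00 -1.e+00] y az 102.12 F [ 0.59  0.52 -1.08] M [0.052 0.006 0.004] op 19.4 J [  -2.2   32.6   96.5    0.    50.9 -104.3]
tool delta mm [ 4.6 -0.1  0.6]
```

View pics/sc6.png

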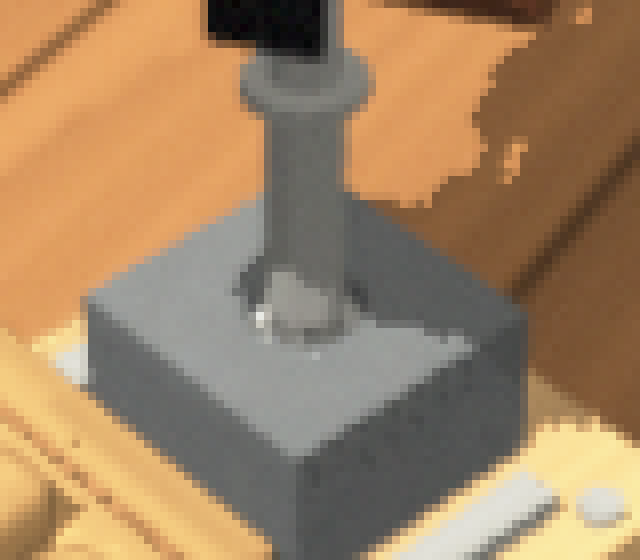

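```bash
python3 - <<'E'
from h import *
S=dict(np.load("side6.npz"))
g=cv2.cvtColor(S["color"],cv2.COLOR_RGB2GRAY); print(g[260:278,278:300])
def circ(c,r):
    P=np.array([proj(S,np.array(c)+r*np.array([np.cos(a),np.sin(a),0])) for a in np.linspace(0,6.28,60)]); return P.min(0).round(1),P.max(0).round(1)
print("tip FK",circ([.5524,.0898,.053],.004),"cone top",circ([.5524,.0898,.057],.0075))
print("frame5 tip FK",circ([.5536,.0908,.0654],.004))
for c in([.5533,.0904,.055],[.5514,.0904,.055]): print("hole",circ(c,.012))
E
```

```text
[[156 158 156 158 144 104  96  95 101 104 104 104 105 104 102  94  91  94
   94  93  93  94]
 [157 157 157 151 136  94  95  96 100 105 105 105 105 105 102  95  91  90
   92  93  94  92]
 [158 158 152 133  91  94  96  96 102 102 104 104 103 105 102  95  91  91
   93  93  92  92]
 [155 151 134  90  91  98 110 113 114 105 102 105 103 103 101  91  92  91
   92  92  94  92]
 [157 145  89  93  89 111 154 151 144 114 104 105 106 104  99  85  88  90
   92  90  92  92]
 [154 134  94  87  91 117 153 155 150 142 115 113 105 108 101  79  75  84
   91  90  94  92]
 [148 112 105  86  90 140 155 153 151 147 146 143 120 122 101  84  64  75
   90  92  91  94]
 [157 152 124  84  98 146 156 154 150 149 148 149 145 122 107 108  78  70
   88  92  90  91]
 [158 153 129 104 164 175 153 153 150 149 148 148 143 123 115 128 110  78
   90  92  93  90]
 [157 153 135 152 232 186 140 149 150 146 149 148 140 121 113 132 129 111
  109  92  93  91]
 [157 156 150 145 199 162 121 132 145 140 137 135 126 109 100 130 136 146
  149 111 112 112]
 [155 154 152 147 151 167 127 122 125 124  95 101 108 102 107 127 147 155
  156 156 157 157]
 [157 154 155 155 162 177 149 128 132 141 111 111 118 122 137 153 155 154
  156 158 155 156]
 [155 155 156 154 155 156 154 150 151 146 138 147 146 153 153 157 154 156
  157 156 157 154]
 [156 155 156 155 156 156 156 157 157 157 160 175 154 153 155 154 155 155
  156 157 159 156]
 [158 155 157 156 155 155 156 156 155 153 157 154 154 152 155 153 155 155
  154 157 157 156]
 [159 158 159 156 156 155 156 154 152 157 155 156 154 155 154 155 154 155
  154 154 156 154]
 [160 159 158 156 156 155 156 156 156 155 156 155 155 156 156 155 157 157
  157 154 154 156]]
tip FK (array([284.6, 266.6]), array([289.5, 269.9])) cone top (array([282.4, 263.3]), array([291.7, 269.4]))
frame5 tip FK (array([283.5, 260.8]), array([288.5, 264. ]))
hole (array([278.9, 262.5]), array([293.8, 272.3]))
hole (array([279.9, 262.9]), array([294.8, 272.7]))
```

```bash
python3 - <<'E'
from h import *
S=dict(np.load("side6.npz"))
for uv in ((286.95,267.25),(287,267.4),(286.9,267.1)): print(onz(S,uv,.055))
E
```

```text
[0.5525543  0.08980986 0.055     ]
[0.55228767 0.09008313 0.055     ]
[0.55282121 0.08953631 0.055     ]
```

```bash
python3 -m inch '{"dp":[[2,0,0],[2,0,0],[0,0,0],[0,0,0],[0,0,0]],"yaw":[0,0,0,0,0]}' | egrep 'pos|force';  python3 d.py 0.5525 0.0898 0.12;python3 -m inch '{"dp":[[1,0,0],[0,0,0],[0,0,0]],"yaw":[0,0,0]}'| egrep 'pos|force';  python3 d.py 0.5525 0.0898 0.12
```

```text
position: [0.5523, 0.0898, 0.1355]
force: [0.3, 0.4, -1.9]
t 9.2 pos [0.5523 0.0898 0.1355] x axis [-1.e-04  0.e+00 -1.e+00] y az 102.11 F [ 0.25  0.38 -1.91] M [0.111 0.049 0.041] op 19.6 J [  -2.2   32.9   96.7    0.    50.4 -104.3]
tool delta mm [15.5 -0.   0.2]
position: [0.5523, 0.0897, 0.1345]
force: [-0.3, -0.4, -2.0]
t 9.45 pos [0.5523 0.0897 0.1345] x axis [-1.e-04 -0.e+00 -1.e+00] y az 102.12 F [-0.33 -0.42 -1.98] M [ 0.069  0.003 -0.026] op 19.7 J [  -2.2   33.    96.8   -0.    50.2 -104.3]
tool delta mm [14.5  0.   0.2]
```

```bash
for i in 1 2; do :; done; python3 -m inch '{"dp":[[1,0,0],[0,0,0],[0,0,0]],"yaw":[0,0,0]}'| egrep 'pos|force'; python3 d.py 0.5525 0.0898 0.12; python3 -m inch '{"dp":[[0.7,0,0],[0,0,0],[0,0,0]],"yaw":[0,0,0]}'| egrep 'pos|force';  python3 d.py 0.5525 0.0898 0.12
```

```text
position: [0.5525, 0.0897, 0.1336]
force: [0.3, -0.9, -2.0]
t 9.7 pos [0.5525 0.0897 0.1336] x axis [ 3.e-04 -2.e-04 -1.e+00] y az 102.12 F [ 0.33 -0.86 -2.01] M [-0.054 -0.045  0.021] op 19.9 J [  -2.2   33.1   96.8   -0.    50.1 -104.3]
tool delta mm [13.6  0.1  0.1]
position: [0.5526, 0.0896, 0.133]
force: [0.3, -1.6, -0.8]
t 9.95 pos [0.5526 0.0896 0.133 ] x axis [ 6.e-04 -3.e-04 -1.e+00] y az 102.12 F [ 0.29 -1.57 -0.77] M [-0.189 -0.04  -0.025] op 20.0 J [  -2.2   33.2   96.8   -0.    50.  -104.3]
tool delta mm [13.   0.2 -0. ]
```

```bash
python3 -m inch '{"dp":[[0.7,-0.5,0],[0,0,0],[0,0,0]],"yaw":[0,0,0]}'| egrep 'pos|force'; python3 d.py 0.5525 0.0898 0.12; python3 -m inch '{"dp":[[0.7,0,0],[0,0,0],[0,0,0]],"yaw":[0,0,0]}'| egrep 'pos|force';  python3 d.py 0.5525 0.0898 0.12
```

```text
position: [0.5526, 0.0891, 0.1322]
force: [-0.3, -0.6, -0.2]
t 10.2 pos [0.5526 0.0891 0.1322] x axis [ 5.e-04 -2.e-04 -1.e+00] y az 102.11 F [-0.35 -0.64 -0.21] M [-0.187 -0.078 -0.035] op 19.9 J [  -2.3   33.2   96.8   -0.    49.9 -104.4]
tool delta mm [12.2  0.7  0. ]
position: [0.5528, 0.0891, 0.1317]
force: [0.6, -1.9, 1.5]
t 10.45 pos [0.5528 0.0891 0.1317] x axis [ 8.e-04 -4.e-04 -1.e+00] y az 102.13 F [ 0.59 -1.93  1.53] M [-0.356 -0.144 -0.005] op 20.1 J [  -2.3   33.3   96.9   -0.    49.8 -104.4]
tool delta mm [11.7  0.8 -0.1]
```

```bash
python3 -m inch '{"dp":[[0.2,-0.6,0],[0,0,0],[0,0,0]],"yaw":[0,0,0]}'| egrep 'pos|force'; python3 d.py 0.5525 0.0898 0.12; python3 -m inch '{"dp":[[0,0,0],[0,0,0],[0,0,0],[0,0,0]],"yaw":[3,3,0,0]}'| egrep 'pos|force';  python3 d.py 0.5525 0.0898 0.12
```

```text
position: [0.5528, 0.0886, 0.1313]
force: [1.1, -1.3, 1.0]
t 10.7 pos [0.5528 0.0886 0.1313] x axis [ 6.e-04  0.e+00 -1.e+00] y az 102.11 F [ 1.08 -1.27  1.04] M [-0.277 -0.143  0.007] op 19.8 J [  -2.3   33.3   96.9    0.    49.8 -104.4]
tool delta mm [11.3  1.2 -0. ]
position: [0.5524, 0.0885, 0.1312]
force: [0.2, -2.6, 0.4]
t 11.0333 pos [0.5524 0.0885 0.1312] x axis [-3.e-04 -5.e-04 -1.e+00] y az 96.21 F [ 0.16 -2.62  0.4 ] M [-0.502 -0.089 -0.017] op 19.7 J [ -2.3  33.3  96.9  -0.   49.8 -98.5]
tool delta mm [11.2  1.3  0.2]
```

```bash
python3 - <<'E'
from rig import bot
import cv2,numpy as np
for n in("side",):
    c=bot.capture(n); cv2.imwrite(f"pics/{n}7.png",c["color"][:,:,::-1]); np.savez(f"{n}7.npz",**c)
a=cv2.imread("pics/side7.png")[210:290,240:330]; cv2.imwrite("pics/sc7.png",cv2.resize(a,None,fx=7,fy=7,interpolation=0))
E
python3 d.py 0.5525 0.0898 0.12
```

```text
t 11.0833 pos [0.5525 0.0885 0.1312] x axis [-2.e-04 -4.e-04 -1.e+00] y az 96.2 F [ 0.62 -2.94  1.5 ] M [-0.586 -0.055  0.024] op 19.8 J [ -2.3  33.3  96.9  -0.   49.8 -98.5]
tool delta mm [11.2  1.3  0.2]
```

View pics/sc7.png

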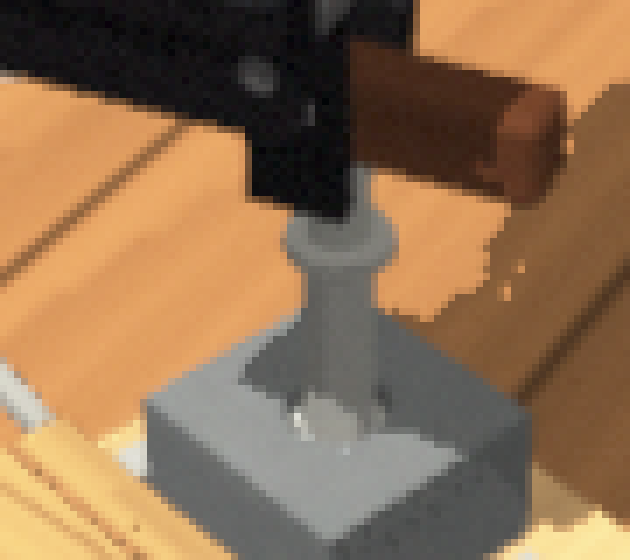

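```bash
python3 -m inch '{"dp":[[0,-0.7,0],[0,0,0],[0,0,0]],"yaw":[0,0,0]}'| egrep 'pos|force'; python3 d.py 0.5525 0.0898 0.12; python3 -m inch '{"dp":[[0,0,0],[0,0,0],[0,0,0],[0,0,0]],"yaw":[3,3,0,0]}'| egrep 'pos|force';  python3 d.py 0.5525 0.0898 0.12
```

```text
position: [0.5525, 0.0881, 0.1312]
force: [0.2, -1.5, -0.1]
t 11.3333 pos [0.5525 0.0881 0.1312] x axis [-3.e-04  3.e-04 -1.e+00] y az 96.13 F [ 0.22 -1.53 -0.06] M [-0.28  -0.059  0.017] op 20.1 J [ -2.4  33.3  96.9   0.   49.8 -98.5]
tool delta mm [11.2  1.7  0.2]
position: [0.5523, 0.088, 0.131]
force: [-0.3, -1.5, -0.7]
t 11.6667 pos [0.5523 0.088  0.131 ] x axis [-7.e-04 -0.e+00 -1.e+00] y az 90.2 F [-0.29 -1.46 -0.72] M [-0.415 -0.026  0.023] op 19.9 J [ -2.4  33.3  96.9  -0.   49.8 -92.6]
tool delta mm [11.   1.8  0.2]
```

```bash
python3 -m inch '{"dp":[[0.7,-0.4,0],[0,0,0],[0,0,0]],"yaw":[0,0,0]}'| egrep 'pos|force'; python3 d.py 0.5525 0.0898 0.12; python3 -m inch '{"dp":[[0.7,0,0],[0,0,0],[0,0,0]],"yaw":[0,0,0]}'| egrep 'pos|force';  python3 d.py 0.5525 0.0898 0.12
```

```text
position: [0.5526, 0.0877, 0.1306]
force: [0.3, -1.3, 1.7]
t 11.9167 pos [0.5526 0.0877 0.1306] x axis [ 0.e+00  3.e-04 -1.e+00] y az 90.14 F [ 0.35 -1.34  1.7 ] M [-0.269 -0.     0.009] op 20.5 J [ -2.4  33.4  96.9   0.   49.7 -92.6]
tool delta mm [10.6  2.1 -0.1]
position: [0.5529, 0.0876, 0.1304]
force: [-0.4, -1.5, 5.1]
t 12.1667 pos [0.5529 0.0876 0.1304] x axis [ 9.e-04  1.e-04 -1.e+00] y az 90.13 F [-0.4  -1.49  5.08] M [-0.246  0.147 -0.007] op 20.0 J [ -2.4  33.4  96.9   0.   49.7 -92.6]
tool delta mm [10.4  2.2 -0.4]
```

```bash
python3 -m inch '{"dp":[[0,0,0],[0,0,0],[0,0,0]],"yaw":[4,0,0]}'| egrep 'pos|force';  python3 -m inch '{"dp":[[0,0,0],[0,0,0],[0,0,0]],"yaw":[4,0,0]}'| egrep 'pos|force';python3 d.py 0.5525 0.0898 0.12
```

```text
position: [0.5527, 0.0875, 0.1302]
force: [-0.2, -2.1, 5.6]
position: [0.5525, 0.0876, 0.1294]
force: [0.0, -1.7, -0.4]
t 12.6667 pos [0.5525 0.0876 0.1294] x axis [-2.e-04  1.e-04 -1.e+00] y az 82.25 F [ 0.04 -1.69 -0.42] M [-0.338 -0.134  0.024] op 19.9 J [ -2.4  33.5  97.    0.   49.6 -84.7]
tool delta mm [ 9.4  2.2 -0.3]
```

```bash
python3 -m inch '{"dp":[[0,0,0],[0,0,0],[0,0,0]],"yaw":[4,0,0]}'| egrep 'pos|force'; python3 d.py 0.5525 0.0898 0.12
```

```text
position: [0.5523, 0.0876, 0.1292]
force: [1.5, -0.8, -1.1]
t 12.9167 pos [0.5523 0.0876 0.1292] x axis [-0.0011  0.     -1.    ] y az 78.28 F [ 1.46 -0.82 -1.08] M [-0.342 -0.033  0.005] op 19.8 J [ -2.4  33.5  97.   -0.   49.6 -80.7]
tool delta mm [ 9.2  2.2 -0.2]
```

It has dropped in after about 20–24° of turning, and the vertical force is back to baseline. I'll lower it toward the floor in small steps.

```bash
python3 -m inch '{"dp":[[1.5,0,0],[0,0,0],[0,0,0]],"yaw":[0,0,0]}'| egrep 'pos|force'; python3 d.py 0.5525 0.0898 0.12
```

```text
position: [0.5525, 0.0876, 0.128]
force: [-0.1, -1.7, -2.4]
t 13.1667 pos [0.5525 0.0876 0.128 ] x axis [-5.e-04  1.e-04 -1.e+00] y az 78.17 F [-0.08 -1.72 -2.42] M [-0.319 -0.064  0.02 ] op 19.9 J [ -2.4  33.6  97.    0.   49.4 -80.6]
tool delta mm [ 8.   2.1 -0.4]
```

```bash
python3 -m inch '{"dp":[[1.5,0,0],[0,0,0],[0,0,0]],"yaw":[0,0,0]}'| egrep 'pos|force'; python3 d.py 0.5525 0.0898 0.12
```

```text
position: [0.5525, 0.0876, 0.1267]
force: [0.1, -1.3, -2.1]
t 13.4167 pos [0.5525 0.0876 0.1267] x axis [-2.e-04  1.e-04 -1.e+00] y az 78.13 F [ 0.11 -1.34 -2.08] M [-0.257 -0.09  -0.011] op 19.6 J [ -2.4  33.7  97.1   0.   49.2 -80.6]
tool delta mm [ 6.7  2.1 -0.5]
```

```bash
python3 -m inch '{"dp":[[1.5,-0.4,0],[1.5,0,0],[0,0,0],[0,0,0]],"yaw":[0,0,0,0]}'| egrep 'pos|force'; python3 d.py 0.5525 0.0898 0.12
```

```text
position: [0.5524, 0.0873, 0.1237]
force: [0.4, -0.4, -2.1]
t 13.75 pos [0.5524 0.0873 0.1237] x axis [-4.e-04  2.e-04 -1.e+00] y az 78.11 F [ 0.38 -0.36 -2.06] M [-0.144 -0.087 -0.025] op 19.7 J [ -2.5  34.   97.2   0.   48.8 -80.6]
tool delta mm [ 3.7  2.5 -0.4]
```

```bash
python3 -m inch '{"dp":[[1,0,0],[1,0,0],[0,0,0],[0,0,0]],"yaw":[0,0,0,0]}'| egrep 'pos|force'; python3 d.py 0.5525 0.0898 0.12
```

```text
position: [0.5524, 0.0873, 0.1217]
force: [0.2, -1.0, -1.5]
t 14.0833 pos [0.5524 0.0873 0.1217] x axis [-2.e-04  1.e-04 -1.e+00] y az 78.12 F [ 0.24 -1.03 -1.47] M [-0.124 -0.029  0.011] op 19.9 J [ -2.5  34.1  97.3   0.   48.6 -80.6]
tool delta mm [ 1.7  2.5 -0.5]
```

```bash
python3 -m inch '{"dp":[[1,0,0],[0,0,0],[0,0,0]],"yaw":[0,0,0]}'| egrep 'pos|force'; python3 d.py 0.5525 0.0898 0.12
```

```text
position: [0.5525, 0.0872, 0.1208]
force: [0.1, 0.2, -1.7]
t 14.3333 pos [0.5525 0.0872 0.1208] x axis [-1.e-04  1.e-04 -1.e+00] y az 78.11 F [ 0.15  0.22 -1.73] M [-0.015 -0.069 -0.039] op 19.9 J [ -2.5  34.2  97.3   0.   48.5 -80.6]
tool delta mm [ 0.8  2.5 -0.5]
```

Going on until it touches the floor.

```bash
python3 -m inch '{"dp":[[1,0,0],[0,0,0],[0,0,0]],"yaw":[0,0,0]}'| egrep 'pos|force'; python3 d.py 0.5525 0.0898 0.12
```

```text
position: [0.5525, 0.0872, 0.1198]
force: [0.2, -0.4, -1.8]
t 14.5833 pos [0.5525 0.0872 0.1198] x axis [-1.e-04  0.e+00 -1.e+00] y az 78.12 F [ 0.17 -0.38 -1.85] M [-0.028 -0.044  0.034] op 19.6 J [ -2.5  34.3  97.4   0.   48.3 -80.6]
tool delta mm [-0.2  2.5 -0.5]
```

```bash
python3 -m inch '{"dp":[[0.8,0,0],[0,0,0],[0,0,0]],"yaw":[0,0,0]}'| egrep 'pos|force'; python3 d.py 0.5525 0.0898 0.12
```

```text
position: [0.5525, 0.0872, 0.119]
force: [-0.7, -0.4, -2.3]
t 14.8333 pos [0.5525 0.0872 0.119 ] x axis [-1.e-04  0.e+00 -1.e+00] y az 78.11 F [-0.75 -0.44 -2.35] M [-0.103 -0.011  0.037] op 19.6 J [ -2.5  34.4  97.4   0.   48.2 -80.6]
tool delta mm [-1.   2.5 -0.5]
```

```bash
python3 -m inch '{"dp":[[0.8,0,0],[0,0,0],[0,0,0]],"yaw":[0,0,0]}'| egrep 'pos|force'; python3 d.py 0.5525 0.0898 0.12
```

```text
position: [0.5528, 0.0872, 0.1188]
force: [-0.2, -0.5, 4.2]
t 15.0833 pos [0.5528 0.0872 0.1188] x axis [ 8.e-04 -1.e-04 -1.e+00] y az 78.12 F [-0.21 -0.51  4.21] M [-0.019  0.099  0.045] op 19.4 J [ -2.5  34.4  97.4  -0.   48.2 -80.6]
tool delta mm [-1.2  2.5 -0.9]
```

```bash
python3 -m inch '{"dp":[[0.6,0,0],[0,0,0],[0,0,0]],"yaw":[0,0,0]}'| egrep 'pos|force'; python3 d.py 0.5525 0.0898 0.12
```

```text
position: [0.5531, 0.0871, 0.1187]
force: [-0.8, -0.3, 6.5]
t 15.3333 pos [0.5531 0.0871 0.1187] x axis [ 1.6e-03 -2.0e-04 -1.0e+00] y az 78.12 F [-0.8  -0.32  6.51] M [-0.073  0.231  0.014] op 19.6 J [ -2.5  34.4  97.4  -0.   48.1 -80.6]
tool delta mm [-1.3  2.5 -1.2]
```

The key is on the socket floor: TCP z is 0.1188, where 0.119–0.120 was expected, and the load is about 8 N. I'll ease that off and turn clockwise while watching Mz.

```bash
python3 -m inch '{"dp":[[-0.7,0,0],[0,0,0],[0,0,0],[0,0,0]],"yaw":[0,3,3,0]}'| egrep 'force'; python3 d.py 0.5525 0.0898 0.12
```

```text
force: [-0.4, 0.2, 4.3]
t 15.6667 pos [0.5527 0.0871 0.1187] x axis [ 5.e-04 -2.e-04 -1.e+00] y az 72.08 F [-0.36  0.18  4.28] M [-0.158  0.136 -0.004] op 19.8 J [ -2.5  34.4  97.4  -0.   48.2 -74.5]
tool delta mm [-1.3  2.5 -1. ]
```

```bash
python3 -m inch '{"dp":[[0,0,0],[0,0,0],[0,0,0],[0,0,0]],"yaw":[3,3,0,0]}'| egrep 'force'; python3 d.py 0.5525 0.0898 0.12
```

```text
force: [-1.5, -1.7, 5.3]
t 16.0 pos [0.5524 0.0869 0.1188] x axis [-1.e-04 -6.e-04 -1.e+00] y az 66.22 F [-1.54 -1.71  5.34] M [-0.349  0.292  0.042] op 19.9 J [ -2.5  34.4  97.4  -0.   48.2 -68.7]
tool delta mm [-1.2  2.7 -1.1]
```

```bash
python3 -m inch '{"dp":[[0,0,0],[0,0,0],[0,0,0],[0,0,0]],"yaw":[3,3,0,0]}'| egrep 'force'; python3 d.py 0.5525 0.0898 0.12
```

```text
force: [-2.1, -0.5, 5.1]
t 16.3333 pos [0.5522 0.0869 0.1187] x axis [-6.e-04 -6.e-04 -1.e+00] y az 60.23 F [-2.07 -0.47  5.08] M [-0.318  0.296  0.092] op 19.9 J [ -2.5  34.4  97.4  -0.   48.2 -62.7]
tool delta mm [-1.3  2.6 -1.2]
```

```bash
python3 -m inch '{"dp":[[0,0,0],[0,0,0],[0,0,0],[0,0,0]],"yaw":[3,3,3,0]}'| egrep 'force'; python3 d.py 0.5525 0.0898 0.12
```

```text
force: [-2.2, -0.6, 6.0]
t 16.6667 pos [0.5518 0.087  0.1187] x axis [-1.5e-03 -5.0e-04 -1.0e+00] y az 51.14 F [-2.2  -0.61  5.95] M [-0.304  0.439  0.047] op 19.9 J [ -2.5  34.4  97.4  -0.   48.3 -53.6]
tool delta mm [-1.3  2.6 -1.2]
```

```bash
python3 -m inch '{"dp":[[0,0,0],[0,0,0],[0,0,0]],"yaw":[3,3,0]}'| egrep 'force'; python3 d.py 0.5525 0.0898 0.12; python3 - <<'E'
from rig import bot
import cv2,numpy as np
for n in("side","top"):
    c=bot.capture(n); cv2.imwrite(f"pics/{n}8.png",c["color"][:,:,::-1])
a=cv2.imread("pics/side8.png")[200:370,180:345]; cv2.imwrite("pics/sc8.png",cv2.resize(a,None,fx=3,fy=3,interpolation=cv2.INTER_CUBIC))
E
```

```text
force: [-2.8, -1.6, 6.3]
t 16.9167 pos [0.5515 0.087  0.1187] x axis [-2.1e-03 -6.0e-04 -1.0e+00] y az 45.15 F [-2.82 -1.6   6.31] M [-0.334  0.564  0.082] op 19.7 J [ -2.5  34.4  97.4  -0.   48.3 -47.6]
tool delta mm [-1.3  2.6 -1.3]
```

View pics/sc8.png

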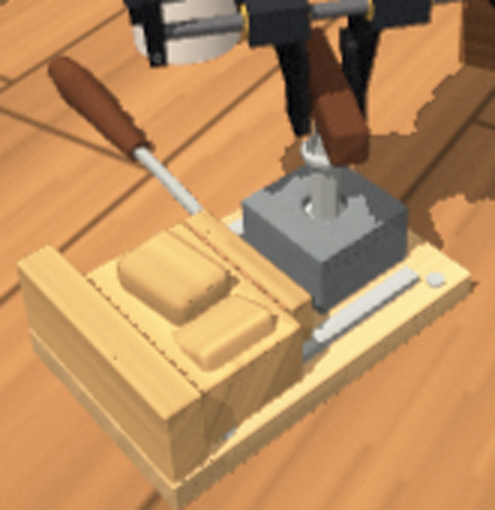

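```bash
python3 -m inch '{"dp":[[-0.2,-0.5,-0.4],[0,0,0],[0,0,0],[0,0,0]],"yaw":[3,3,0,0]}'| egrep 'force'; python3 d.py 0.5525 0.0898 0.12
```

```text
force: [-1.8, -0.9, 5.5]
t 17.35 pos [0.551  0.087  0.1187] x axis [-1.8e-03 -3.0e-04 -1.0e+00] y az 39.26 F [-1.83 -0.93  5.49] M [-0.352  0.531  0.036] op 19.6 J [ -2.5  34.4  97.5  -0.   48.2 -41.7]
tool delta mm [-1.3  2.9 -1.2]
```

```bash
python3 -m inch '{"dp":[[0,0,0],[0,0,0],[0,0,0],[0,0,0]],"yaw":[3,3,0,0]}'| egrep 'force'; python3 d.py 0.5525 0.0898 0.12
```

```text
force: [-2.6, -1.2, 5.8]
t 17.6833 pos [0.5508 0.0871 0.1187] x axis [-2.4e-03 -2.0e-04 -1.0e+00] y az 33.26 F [-2.59 -1.16  5.84] M [-0.247  0.596  0.038] op 20.0 J [ -2.5  34.4  97.5  -0.   48.2 -35.7]
tool delta mm [-1.3  2.9 -1.3]
```

```bash
python3 -m inch '{"dp":[[0,-0.5,-0.3],[0,0,0],[0,0,0],[0,0,0]],"yaw":[3,3,0,0]}'| egrep 'force'; python3 d.py 0.5525 0.0898 0.12
```

```text
force: [-2.7, -0.5, 6.0]
t 18.0167 pos [0.5503 0.0872 0.1187] x axis [-2.1e-03 -1.0e-04 -1.0e+00] y az 27.27 F [-2.73 -0.55  5.96] M [-0.133  0.565  0.105] op 19.6 J [ -2.5  34.3  97.6  -0.   48.2 -29.7]
tool delta mm [-1.3  3.1 -1.3]
```

```bash
python3 -m inch '{"dp":[[0,0,0],[0,0,0],[0,0,0],[0,0,0]],"yaw":[3,3,0,0]}'| egrep 'force'; python3 d.py 0.5525 0.0898 0.12
```

```text
force: [-1.5, 0.8, 5.5]
t 18.35 pos [0.5502 0.0873 0.1186] x axis [-2.4e-03  2.0e-04 -1.0e+00] y az 21.27 F [-1.55  0.79  5.55] M [0.011 0.578 0.084] op 19.5 J [ -2.5  34.3  97.6   0.   48.2 -23.7]
tool delta mm [-1.4  3.  -1.5]
```

```bash
python3 -m inch '{"dp":[[0,0,0],[0,0,0],[0,0,0],[0,0,0]],"yaw":[3,2,0,0]}'| egrep 'force'; python3 d.py 0.5525 0.0898 0.12
```

```text
force: [-2.3, 0.2, 5.1]
t 18.6833 pos [0.5502 0.0875 0.1186] x axis [-2.4e-03  4.0e-04 -1.0e+00] y az 16.28 F [-2.34  0.18  5.15] M [0.139 0.55  0.21 ] op 19.8 J [ -2.5  34.3  97.6   0.   48.2 -18.8]
tool delta mm [-1.4  2.9 -1.6]
```

```bash
for i in 1 2 3 4; do python3 -m inch '{"dp":[[0,0,0]],"yaw":[0]}'>/dev/null; python3 -c "
from rig import bot
s=bot.read_state();print(s['moment'].round(3),s['force'].round(2),s['tau'][5].round(3))"; done
```

```text
[0.099 0.604 0.249] [-2.53 -0.03  5.06] 0.228
[0.083 0.554 0.18 ] [-1.65  1.83  4.93] 0.228
[0.065 0.58  0.217] [-1.73  0.4   4.94] 0.227
[0.062 0.554 0.216] [-2.22  0.7   5.12] 0.227
```

Torque is now about 0.21 N·m from both the wrist and joint 6, so the jaw is pinching firmly, at an estimated 40 N. I'll ease the key back within the socket's play and let go.

```bash
python3 -m inch '{"dp":[[-0.6,0,0],[0,0,0],[0,0,0]],"yaw":[-2,0,0]}'| egrep 'force'; python3 d.py 0.5525 0.0898 0.12; python3 -c "
from rig import bot
print(bot.read_state()['tau'][5])"
```

```text
force: [-1.8, 0.9, 1.2]
t 19.2667 pos [0.5502 0.0874 0.1187] x axis [-2.6e-03  4.0e-04 -1.0e+00] y az 18.16 F [-1.78  0.94  1.17] M [0.079 0.493 0.181] op 19.7 J [ -2.5  34.3  97.6   0.   48.2 -20.6]
tool delta mm [-1.3  2.9 -1.6]
0.1316979294642806
```

```bash
python3 -m inch '{"dp":[[0,0,0],[0,0,0],[0,0,0],[0,0,0],[0,0,0],[0,0,0]],"yaw":[0,0,0,0,0,0]}' 50| egrep 'force'; python3 d.py 0.5525 0.0898 0.12; python3 - <<'E'
from rig import bot
import cv2,numpy as np
for n in("side","top"):
    c=bot.capture(n); cv2.imwrite(f"pics/{n}9.png",c["color"][:,:,::-1])
a=cv2.imread("pics/side9.png")[190:360,180:345]; cv2.imwrite("pics/sc9.png",cv2.resize(a,None,fx=3,fy=3,interpolation=cv2.INTER_CUBIC))
E
```

```text
force: [-0.1, 1.6, 0.1]
t 19.7667 pos [0.5515 0.087  0.1192] x axis [ 4.e-04 -0.e+00 -1.e+00] y az 18.11 F [-0.07  1.62  0.13] M [-0.013  0.032 -0.002] op 47.9 J [ -2.5  34.3  97.5  -0.   48.1 -20.6]
tool delta mm [-0.8  1.8 -2.3]
```

View pics/sc9.png

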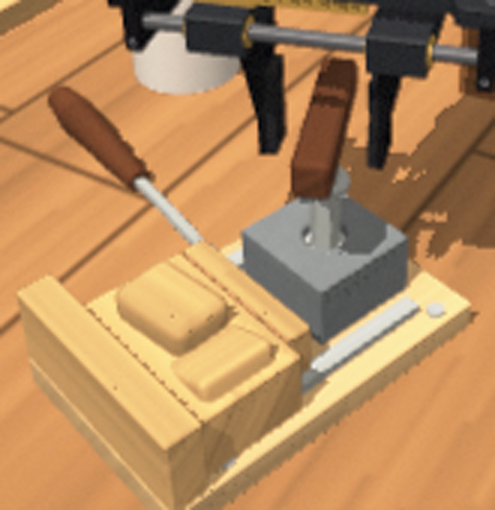

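The fingers are clear of the bar and the key stands in the screw. I'll go straight up.

```bash
python3 -m inch '{"dp":[[-5,0,0],[-10,0,0],[-15,0,0],[-20,0,0],[-20,0,0],[-20,0,0],[-15,0,0],[-10,0,0],[0,0,0],[0,0,0],[0,0,0]],"yaw":[0,0,0,0,0,0,0,0,0,0,0]}'| egrep 'force'; python3 d.py 0.5525 0.0898 0.12; python3 - <<'E'
from rig import bot
import cv2,numpy as np
for n in("side","top"):
    c=bot.capture(n); cv2.imwrite(f"pics/{n}10.png",c["color"][:,:,::-1]);np.savez(f"{n}10.npz",**c)
a=cv2.imread("pics/side10.png")[180:350,180:345]; a=cv2.resize(a,None,fx=3,fy=3,interpolation=cv2.INTER_CUBIC)
b=cv2.imread("pics/side0.png")[240:350,180:270]; b=cv2.resize(b,(300,366));b=np.vstack([b,np.zeros((144,300,3),np.uint8)])
cv2.imwrite("pics/sc10.png",np.hstack([a,b]))
E
```

```text
force: [-0.7, 0.6, -1.0]
t 20.7833 pos [0.5506 0.0871 0.2334] x axis [-1.7e-03  1.0e-04 -1.0e+00] y az 18.11 F [-0.71  0.6  -1.03] M [-0.072 -0.036 -0.015] op 50.0 J [ -2.5  25.1  91.8   0.   63.2 -20.6]
tool delta mm [113.4   2.9  -1.9]
```

View pics/sc10.png

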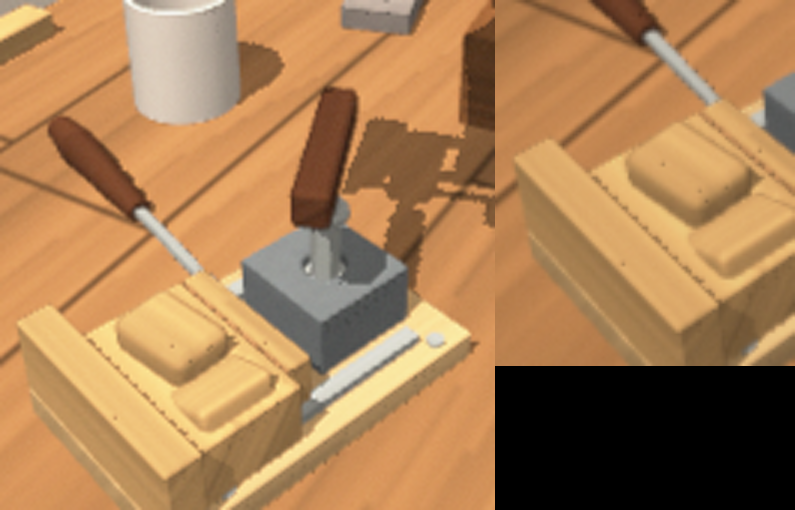

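```bash
python3 - <<'E'
from h import *
S=dict(np.load("side10.npz"));I=S["color"].astype(int)
u0,v0,u1,v1=270,205,305,260
m=((I[...,0]-I[...,2]>15)&(I[...,0]<130)).astype(np.uint8)[v0:v1,u0:u1]
n,l,st,ce=cv2.connectedComponentsWithStats(m);i=1+np.argmax(st[1:,4]);c=cv2.findContours((l==i).astype(np.uint8),0,2)[0][0]
r=cv2.minAreaRect(c);print(st[i],r[0]+np.array([u0,v0]) if 0 else (r[0][0]+u0,r[0][1]+v0))
uv=(st[i,0]+st[i,2]/2-.5+u0,st[i,1]+st[i,3]/2-.5+v0);print(uv,onz(S,uv,.127),onz(S,(r[0][0]+u0,r[0][1]+v0),.127),"expect proj of vertical:",proj(S,[.5516,.0900,.127]))
from rig import bot; s=bot.read_state(); print(s["time_s"],s["qvel"].round(2))
E
```

```text
[  7   3  22  49 665] (287.3798294067383, 232.3047218322754)
(np.float64(287.5), np.float64(232.0)) [0.54900747 0.09189834 0.127     ] [0.54873906 0.09267123 0.127     ] expect proj of vertical: [286.71609962 230.89011375]
20.8833 [ 0.02  0.21 -0.2   0.06 -0.02  0.06]
```

View pics/side10.png

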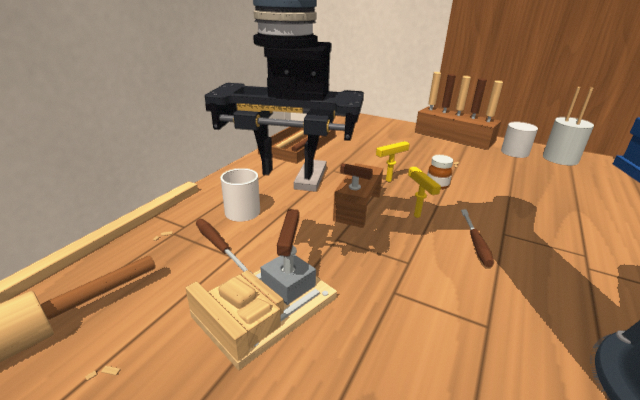

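The key stands upright, with a measured lean of about 0.03 rad. The gripper is well clear, and the small key, mug and gouge are where they were. I'll hand in.

```bash
python3 -m inch '{"dp":[[0,0,0],[0,0,0],[0,0,0],[0,0,0]],"yaw":[0,0,0,0]}'|head -1; python3 -c "
from rig import bot
print(bot.hand_in())"
```

```text
time_s: 21.22
the job is handed in; nothing more can be done
None
```

I moved the larger key from the rack into the clamp screw, tightened the jaw on the blank and handed in at about 21 s. No verdict came back.

- **Seating:** I rested the key lightly on the screw at about 7 N and turned it. It dropped in after roughly 20–24°. It then reached the socket floor, stopping at TCP z 0.1188 m where 0.119–0.120 m was expected.
- **Tightening:** I turned it about 62° clockwise. The wrist and joint 6 then both read 0.21–0.23 N·m, which I put at about 40–45 N of grip. That is a little above the 0.13–0.2 N·m you called firm, but well under the 70 N crush limit.
- **Release:** I eased the key back 2° before letting go and lifted clear.
- **Last checks:** The key stood in the screw with a lean of about 0.03 rad. The small key, mug and gouge looked unmoved.
- **Not measured or in disagreement:** I did not measure the grip after letting go, so I am relying on the screw holding up to about 28 N. The two cameras disagreed by up to about 4 mm along x, so I centred the key on the screw by comparing them and then by contact force. The contact moved the key about 2.5 mm in y from the camera estimate.

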